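# Pack out a flow-cell press and hold it shut

## Task

Pack out the small flow-cell press: take grey spacer plates from the white rack and hang each by its lugs on the two side bars in the gap between the cell pack and the follower, until the follower, pushed up with the upright knob of its ram, pinches the stack tight before reaching its own stop. Then press the knob so that the pack is squeezed back about 5 mm on its springs, never to the end of their 12 mm travel, and finish while still holding the knob there. Any spacers you do not need stay upright in the rack, and the other things on the bench stay where they are.

Things in the scene. Friction and masses are not known exactly. Their poses are not given: they have to be found in the camera images.
- press: fixed aluminium press frame. Origin on the table, y along the stack axis from knob to head, x across, z up. Base plate 150 x 235 mm (y -55 to 180). Two steel side bars along y (y -45 to 180), flat tops 84 mm above the table, inner faces at x = +-49 mm, outer +-63. A spacer hung by its lugs on them has its underside 30 mm above the table. Tailstock plate at y -45 to -31, top at 104 mm
- ram (a joint): travel of the ram (rod, follower plate and knob) along the press's +y, towards the cell pack: 0 = fully open, 0.027 m = its hard stop. It stays where it is left; about 2 N of friction. Starts at 0 to 3 mm
- follower: aluminium follower plate, 94 wide, 14 mm thick, top at 102 mm; it rides on the ram. Axes as the press; origin: on the table under the middle of its front face (the face that looks at the gap)
- follower_face (a point): middle of the follower's front face, 66 mm above the table; at press y = 0 when the ram is fully open. Axes as the press
- knob: steel upright knob at the outer end of the ram rod, 22 mm in diameter, gripped between 80 and 140 mm above the table. Its axes are the press's; its axis stands at local y = -104 mm of this body's origin (the origin is at the follower's front face, on the table)
- knob_top (a point): top centre of the ram knob, 140 mm above the table
- head: head plate that carries the spring-backed cell pack, clamped on the side bars at a place that differs from run to run. Axes as the press; origin: on the table, under the middle of the cell pack's gap-side face when the springs are free. That face is 31 to 53 mm from press y = 0, so one or two spacers are needed
- springs (a joint): how far the cell pack is squeezed back on its springs: 0 free, 0.012 m end of travel; 2 N per mm, no preload
- cell_pack: pack of white and black cell plates, 92 wide, 72 tall, top at 102 mm, that moves with the springs; axes as the press, origin on the table under its gap-side face
- pack_face (a point): middle of the cell pack's gap-side face, 66 mm above the table; moves with the springs. Axes as the press
- rack: white slotted rack, 110 (x) x 216 mm (y); origin on the table at its centre. Five slots across x, at y = -76, -38, 0, 38 and 76 mm, each 19 mm wide with a floor 12 mm above the table and ribs up to 40 mm
- spacer1: grey plastic spacer plate with a grip tab, about 110 g; all four alike. Origin: centre of its underside; x along its width, y through its thickness, z up. Body 92 (x) x 16 (y) x 72 mm; two lugs at z 54-66 mm make it 124 mm wide over all; the tab on its top is 30 mm wide (x), 8 mm thick (y), up to z 112 mm. Starts upright in a rack slot, axes as the rack
- spacer2: grey plastic spacer plate with a grip tab, about 110 g; all four alike. Origin: centre of its underside; x along its width, y through its thickness, z up. Body 92 (x) x 16 (y) x 72 mm; two lugs at z 54-66 mm make it 124 mm wide over all; the tab on its top is 30 mm wide (x), 8 mm thick (y), up to z 112 mm. Starts upright in a rack slot, axes as the rack
- spacer3: grey plastic spacer plate with a grip tab, about 110 g; all four alike. Origin: centre of its underside; x along its width, y through its thickness, z up. Body 92 (x) x 16 (y) x 72 mm; two lugs at z 54-66 mm make it 124 mm wide over all; the tab on its top is 30 mm wide (x), 8 mm thick (y), up to z 112 mm. Starts upright in a rack slot, axes as the rack
- spacer4: grey plastic spacer plate with a grip tab, about 110 g; all four alike. Origin: centre of its underside; x along its width, y through its thickness, z up. Body 92 (x) x 16 (y) x 72 mm; two lugs at z 54-66 mm make it 124 mm wide over all; the tab on its top is 30 mm wide (x), 8 mm thick (y), up to z 112 mm. Starts upright in a rack slot, axes as the rack
- flow_plate: bystander in one of the rack's slots: black plate 92 x 14 x 80 mm without lugs or tab; origin at its underside
- spanner: bystander: steel spanner 150 mm, lying
- beaker: bystander: glass beaker 68 mm wide, 85 mm tall; origin at its underside
- reagent: bystander: amber bottle 72 mm wide, 150 mm tall; origin at its underside
- jar: bystander: white jar 48 mm wide, 55 mm tall; origin at its underside
- stir_bar_dish: bystander: closed glass dish 90 mm wide, 12 mm tall; origin at its underside
Things that resemble listed ones, but are neither listed nor needed, are in the scene too. Leave any pink or yellow look-alike of the spacer3 alone.

How it is judged:
By the outcome, as a careful person would: the job done as asked, in the order asked, and still so for the second after the job is handed in, while the arm keeps its last pose, push and grip.
It also fails if it takes over 70 s, if anything falls off the work surface, if the arm or the gripper's body presses on something with over 40 N, if the wrist force passes 120 N, or if a joint passes its speed limit or range.

## Robot

A 7-joint arm with a two-finger parallel gripper is mounted at the origin on the work surface. World frame = base frame: x ahead of the robot, y to its left, z up, the work surface at z = 0. Lengths are in mm, angles in rad, forces in N, time in s.
With the tool pointing down it reaches from about 425 to 800 mm from the base axis. Payload 8.3 kg.
Tool frame: the origin (TCP) lies midway between the tips of the shut fingers; the grasp point (between the pads) lies 19 mm behind it; z points along the fingers, y is the line along which they close (so a half turn about z gives the same grasp; the last joint's range is limited). The gripper opens to 85 mm and grips with 20 to 120 N. Pads are 22 mm wide; open, the fingers measure 114 mm over their backs; the gripper's body (76 mm by 85 mm) begins 54 mm behind the grasp point. The pads swing forward as they close: fully open they stand 13 mm farther back than shut.
Start: joints at [-1.336, 0.383, 0.016, 1.37, -0.006, 1.388, -0.046], TCP at [183.334, 597.488, 231.279] pointing down, gripper open.
Joint ranges: [-2.95, 2.95], [-0.25, 2.06], [-1.52, 1.56], [0.18, 2.33], [-1.44, 4.58], [0.02, 2.06], [-3.01, 3.01]. Speed limits (rad/s): [2.39, 2.39, 3.01, 3.01, 3.14, 3.14, 3.14].

## Interface

Orientations are given as a unit quaternion [w, x, y, z].
In Python, from cell import bot gives the robot as it stands.
- The arm moves only by the tool carry_out, never from a script. Its argument "steps" is a list of rows, each a list of 5 numbers: the opening, from -1 (shut) to 1 (fully open), then the shift along the tool's x, y, z in units of 0.15 m (1.0 is 0.15 m), then the turn about the tool's z in units of 45 degrees (1.0 is 45 degrees). A call has 1 to 5 rows; each row is the pose to reach, as a shift and turn from the pose commanded when the call began, along the tool's axes at that moment; what a row does not reach only later rows make up. A row lasts 1/12 s, in which the tool goes at most 41.7 mm and 7.16 degrees, less where a joint would pass 70% of its speed; a pose out of reach is approached as far as the arm can. A call with a number of a shift or a turn outside -1 to 1 is refused whole. A call with a gripper value outside its range is refused whole. The fingers move at their own pace and stop on an object; the grip force is fixed at half the most. Time passes only in rows, so rows that repeat a pose let the fingers close. It gives the time, the measured TCP pose, the force, the opening and the grip force at its end, in the units of the state.
- bot.get_state(): the state, without advancing time (a new reading comes with each control period).
- bot.snapshot(name): name is "scene" or "top" or "wrist"; returns the picture (420x560x3 uint8, red, green, blue); there is no depth.
- bot.camera_model(name): a dict with "fov_y" (degrees; the focal length in pixels is half the picture's height over the tangent of half this angle, whatever the lens; pixels are square), "cx", "cy" (the principal point, pixels), "dist" ([k1, k2, p1, p2, k3] as OpenCV has them; the pictures are not rectified), "position" and "attitude" of the camera in the world. Camera axes: x right, y down, z forward; pixel columns grow to the right and rows downward; lengths in mm; the calibration is good to about 2 mm. A picture is of the moment at which its call begins: read the wrist's pose just before it. camera_model takes no time and is no camera call; for the wrist camera it gives the pose at the moment of the call.
- bot.finish_job(): hands the job in; it is judged then, once.
Trained networks look in the newest picture that a camera, given by its name, has taken for a name from the list of things; names that differ only in an ending like _2 or _b are one class to them, and where a whole thing is asked for, a point or a joint stands for the part that bears it (a point fixed in the world has none). Each returns a list of dicts, best first, with "conf" (0 to 1); they miss things now and then, are a little off and sometimes report something else, mostly with a low value. They report only what shows in the picture. A call takes as long as a camera call. They do not tell look-alikes from the thing itself.
- bot.look_for(camera, label): "xyz" ([x, y, z] in mm, in world coordinates, good to about 4 mm: the middle of the surface that is visible of it).
- bot.silhouettes(camera, label): "pixels" (420x560 bool, what is visible of it).
- bot.pinpoint(camera, label): "xyz" ([x, y, z] in mm, in world coordinates, good to about 4 mm: a listed point, or the origin of a listed thing).
The state is a dict: "clock": time; "q": joint angles; "joint_velocities": joint speeds; "joint_efforts": joint torques, N m; "position": TCP position; "tool_rot": TCP orientation; "contact_force": force on the tool from outside, world axes, zero at the start; "ft_torque": the same for the moment, N m; "gripper_width": finger opening in mm; "finger_force": force on a finger pad.
Only numpy, scipy, OpenCV 4.12 (cv2) and the standard library are available. Lean on these libraries where they do the work, as an engineer would, in place of code of your own. Each camera call takes 0.05 s, during which the arm holds its last target. There are 200 camera calls.

## Working session

There is one attempt and no reset: what is moved stays moved. The work goes in short steps, Python scripts to look and compute and a tool call to move; the robot and the scene stay as the last step left them, time stands still between calls to the robot, and variables do not carry over. Pictures are saved under pics/ and viewed, at most 10 in all, crops included, and the job is handed in when it is done.

Besides the shell and the picture viewer there is one more tool, called after ">>>" in YAML: its name, and indented under it one key for each argument. carry_out: Moves the arm, as the interface text tells. Its arguments: {"type":"object","properties":{"steps":{"type":"array"}},"required":["steps"]}

```bash
mkdir -p pics; ls; python3 - <<'E'
from cell import bot
import cv2,numpy as np
s=bot.get_state(); print(s)
ims=[]
for c in ("scene","top"):
    im=bot.snapshot(c); cv2.imwrite(f"pics/{c}0.png",im[:,:,::-1]); print(c,bot.camera_model(c))
    for l in ["press","follower_face","knob_top","head","pack_face","rack","spacer1","flow_plate"]:
        r=bot.pinpoint(c,l); print(c,l,[(np.round(d["xyz"]).tolist(),round(d["conf"],2)) for d in r[:6]])
E
```

```text
pics
{'clock': 0.0, 'q': array([-1.33589025,  0.38423536,  0.01637427,  1.37116557, -0.00631189,
        1.38820946, -0.04651314]), 'joint_velocities': array([ 0.00058664, -0.00112517,  0.00143637,  0.00010855, -0.00021864,
        0.00057344, -0.00085263]), 'joint_efforts': array([-2.67183651e-05, -6.27603436e+01,  8.44047032e-01, -3.71807742e+01,
        1.65150175e-02,  1.42915055e-02, -2.11866450e-05]), 'position': array([183.20209658, 597.01194304, 230.27544785]), 'tool_rot': array([-1.33873827e-04,  1.48329548e-01,  9.88937499e-01, -9.75240538e-04]), 'contact_force': array([-0.61464832,  0.65623326, -0.12810998]), 'ft_torque': array([-0.03390554,  0.05455525,  0.01099208]), 'finger_force': 0.0, 'gripper_width': 85.20502118680406}
scene {'fov_y': 51.06814585820988, 'cx': 278.6990490531188, 'cy': 202.5617090603746, 'dist': array([0.0459022, 0.       , 0.       , 0.       , 0.       ]), 'position': array([1148.73647134,  522.53814912,  968.1562255 ]), 'attitude': array([-0.17536621,  0.40331373,  0.8308775 , -0.34092127])}
scene press [([563.0, -143.0, -3.0], 0.56)]
scene follower
[... 715 characters left out ...]
  0.        ,  0.        ]), 'position': array([ 369.54219767,    4.7609266 , 1111.17367902]), 'attitude': array([ 0.03506397, -0.70437746,  0.70860564, -0.02238226])}
top press [([559.0, -427.0, 0.0], 0.4)]
top follower_face [([568.0, -150.0, 68.0], 0.77)]
top knob_top [([566.0, -146.0, 3.0], 0.43)]
top head [([567.0, -118.0, -1.0], 0.69), ([464.0, -150.0, -2.0], 0.55)]
top pack_face []
top rack [([489.0, 262.0, -7.0], 0.75), ([567.0, -118.0, -2.0], 0.3)]
top spacer1 [([506.0, 340.0, 15.0], 0.95), ([498.0, 306.0, 10.0], 0.94), ([494.0, 266.0, 14.0], 0.82), ([224.0, 308.0, -2.0], 0.75), ([487.0, 231.0, 12.0], 0.74), ([322.0, 115.0, -0.0], 0.58)]
top flow_plate [([565.0, -149.0, -1.0], 0.68)]
```

View pics/scene0.png

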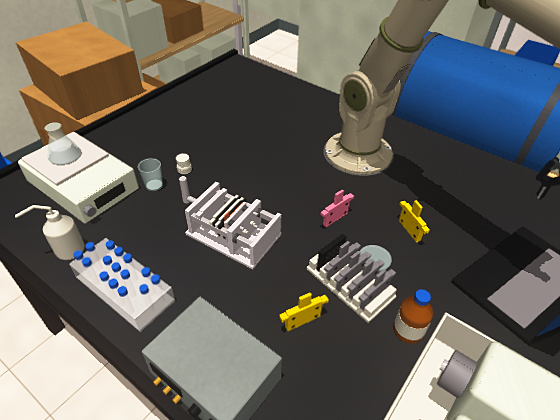

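View pics/top0.png

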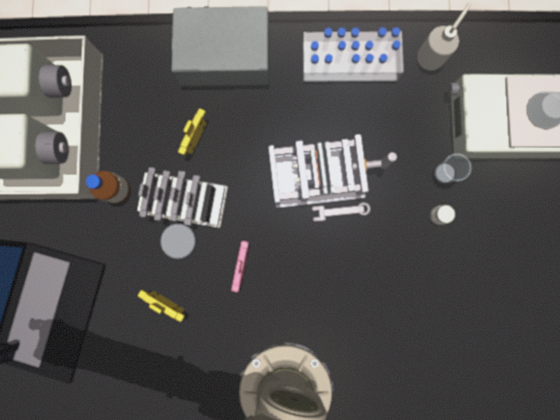

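The scene picture shows the rack at about (350,275) with four grey tabbed spacers and the black flow plate at its left end (330,250). The press is at (235,225) with its knob at (184,190). The pink (337,208) and yellow (413,220), (303,311) look-alikes lie outside the rack. I'm moving the wrist camera over the rack now.

>>> carry_out:
  steps:
    - [1,-0.27,-0.23,-0.09,0]
    - [1,-0.54,-0.46,-0.18,0]
    - [1,-0.8,-0.68,-0.27,0]
    - [1,-0.8,-0.68,-0.27,0]

```text
clock: 1.23
position: [269.4, 462.8, 272.4]
tool_rot: [0.0, 0.149, 0.989, 0.0]
contact_force: [1.0, 0.4, 0.5]
gripper_width: 85.4
finger_force: 0.0
```

>>> carry_out:
  steps:
    - [1,-0.27,-0.23,-0.09,0]
    - [1,-0.54,-0.46,-0.18,0]
    - [1,-0.8,-0.68,-0.27,0]
    - [1,-0.8,-0.68,-0.27,0]

```text
clock: 1.57
position: [354.1, 329.6, 313.3]
tool_rot: [0.0, 0.149, 0.989, 0.0]
contact_force: [0.8, 0.8, 0.7]
gripper_width: 85.6
finger_force: 0.0
```

>>> carry_out:
  steps:
    - [-0.4,-0.27,-0.23,-0.09,0]
    - [-0.4,-0.54,-0.46,-0.18,-0.08]
    - [-0.4,-0.8,-0.68,-0.27,-0.16]
    - [-0.4,-0.8,-0.68,-0.27,-0.16]
    - [-0.4,-0.8,-0.68,-0.27,-0.16]

```text
clock: 1.98
position: [442.2, 191.5, 355.4]
tool_rot: [0.002, 0.092, 0.996, 0.0]
contact_force: [-0.4, -1.3, -0.5]
gripper_width: 26.3
finger_force: 0.0
```

```bash
cat > h.py <<'E'
from cell import bot
import cv2,numpy as np
from scipy.spatial.transform import Rotation as R
def rot(q): return R.from_quat([q[1],q[2],q[3],q[0]]).as_matrix()
def st():
    s=bot.get_state(); M=rot(s["tool_rot"])
    print("t",round(s["clock"],2),"p",np.round(s["position"],1),"yawY",round(np.degrees(np.arctan2(M[1,1],M[0,1])),2),"tz",np.round(M[:,2],3),"w",round(s["gripper_width"],1),"F",np.round(s["contact_force"],1),"ff",round(s["finger_force"],1)); return s,M
def go(target,yaw=None):
    s,M=st(); d=M.T@(np.array(target)-s["position"])/150
    t=0
    if yaw is not None: t=-((yaw-np.degrees(np.arctan2(M[1,1],M[0,1]))+90)%180-90)/45
    print("units",np.round(d,3),"turn",round(t,3))
def K(m):
    f=210/np.tan(np.radians(m["fov_y"]/2)); return np.array([[f,0,m["cx"]],[0,f,m["cy"]],[0,0,1.]])
def proj(m,P):
    A=rot(m["attitude"]).T; P=np.atleast_2d(P).astype(float)
    return cv2.projectPoints(P,cv2.Rodrigues(A)[0],-A@m["position"],K(m),m["dist"])[0].reshape(-1,2)
def plane(m,uv,z):
    u=cv2.undistortPoints(np.array(uv,float).reshape(-1,1,2),K(m),m["dist"]).reshape(-1,2)
    d=np.c_[u,np.ones(len(u))]@rot(m["attitude"]).T; p=m["position"]
    return p+d*((z-p[2])/d[:,2])[:,None]
def pin(c,*ls):
    for l in ls: print(c,l,[(np.round(d["xyz"]).tolist(),round(d["conf"],2)) for d in bot.pinpoint(c,l)[:6]])
def snap(c,name):
    m=bot.camera_model(c); im=bot.snapshot(c); cv2.imwrite(f"pics/{name}.png",im[:,:,::-1]); return m,im
E
python3 - <<'E'
from h import *
st(); m,im=snap("wrist","w1"); print(m)
pin("wrist","rack","spacer1","flow_plate","pack_face","follower_face")
E
```

```text
t 1.98 p [442.2 191.5 355.4] yawY 79.46 tz [ 0.005  0.    -1.   ] w 26.3 F [-0.4 -1.3 -0.5] ff 0.0
{'fov_y': 58.75580290563011, 'cx': 279.58984622776273, 'cy': 210.05604925148882, 'dist': array([-3.89271956e-05,  0.00000000e+00,  0.00000000e+00,  0.00000000e+00,
        0.00000000e+00]), 'position': array([374.48494201, 204.64493501, 496.93066304]), 'attitude': array([0.10472975, 0.76183042, 0.63322677, 0.08757818])}
wrist rack [([495.0, 268.0, 0.0], 0.81)]
wrist spacer1 [([498.0, 302.0, 12.0], 0.79), ([508.0, 341.0, 9.0], 0.79), ([497.0, 266.0, 16.0], 0.78), ([323.0, 111.0, 2.0], 0.59), ([485.0, 228.0, 11.0], 0.56)]
wrist flow_plate [([477.0, 194.0, 11.0], 0.66)]
wrist pack_face []
wrist follower_face [([563.0, -145.0, 66.0], 0.61)]
```

View pics/w1.png

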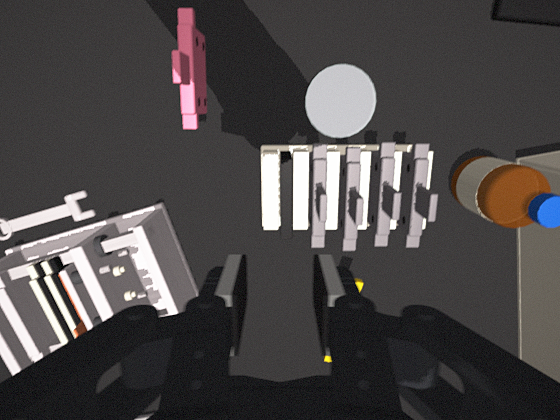

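The wrist view shows the rack at (345,195). Four grey spacers sit at columns 320, 352, 388 and 420, and the black flow plate is at (283,190). Candidates for "spacer": the four grey ones in the rack (these fit: grey, tabbed, in slots). The pink one (190,70) and yellow one (345,300) are out. I'll confirm spacer and rack pose with an overlay crop.

```bash
cat >> h.py <<'E'
def box(x0,x1,y0,y1,z0,z1): return [(x,y,z) for x in(x0,x1) for y in(y0,y1) for z in(z0,z1)]
def wire(m,im,b,o,yawY,col=(0,255,0),s=1,off=(0,0)):
    a=np.radians(yawY-90); M=np.array([[np.cos(a),-np.sin(a),0],[np.sin(a),np.cos(a),0],[0,0,1]])
    q=((proj(m,np.array(b)@M.T+np.array(o))-np.array(off))*s).astype(int)
    for i in range(8):
        for k in (1,2,4):
            if not i&k: cv2.line(im,tuple(map(int,q[i])),tuple(map(int,q[i|k])),col,1)
E
python3 - <<'E'
from h import *
m=bot.camera_model("wrist"); im=cv2.imread("pics/w1.png")[130:260,240:450]
im=cv2.resize(im,None,fx=3.8,fy=3.8,interpolation=cv2.INTER_CUBIC)
yaw=79.9; a=np.radians(yaw); u=np.array([np.cos(a),np.sin(a),0]); c=np.array([496.5,285,0])
for k,col in((-57,(0,255,0)),(57,(0,0,255))):
    o=c+k*u+[0,0,12]
    wire(m,im,box(-15,15,-4,4,72,112),o,yaw,col,3.8,(240,130)); wire(m,im,box(-62,62,-8,8,54,66),o,yaw,col,3.8,(240,130))
cv2.imwrite("pics/o1.png",im)
E
```

```text
(no output)
```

View pics/o1.png

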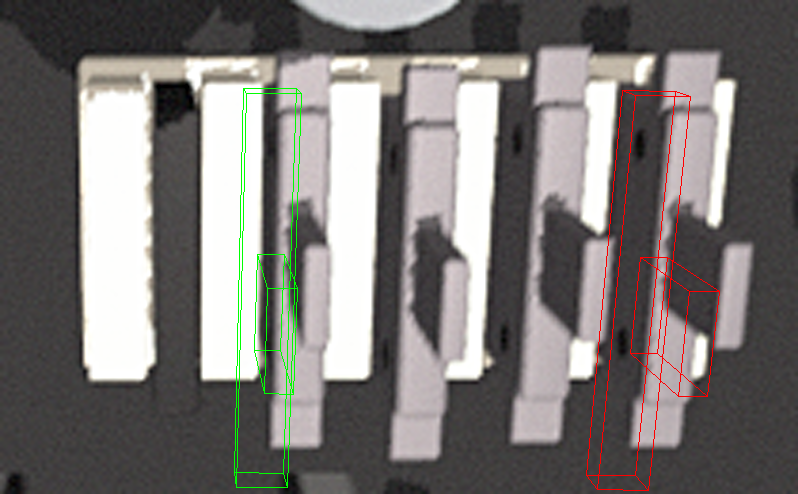

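```bash
python3 - <<'E'
from h import *
st()
m,im=snap("wrist","w2"); print(m["position"],m["attitude"])
im=im[130:260,240:450,::-1].copy()
im=cv2.resize(im,None,fx=3.8,fy=3.8,interpolation=cv2.INTER_CUBIC)
yaw=79.9; a=np.radians(yaw); u=np.array([np.cos(a),np.sin(a),0]); c=np.array([496.5,285,0])
for k,col in((-57,(0,255,0)),(57,(0,0,255))):
    o=c+k*u+[0,0,12]
    wire(m,im,box(-15,15,-4,4,72,112),o,yaw,col,3.8,(240,130)); wire(m,im,box(-62,62,-8,8,54,66),o,yaw,col,3.8,(240,130))
cv2.imwrite("pics/o2.png",im)
E
```

```text
t 2.28 p [436.8 200.8 352.3] yawY 80.3 tz [-0.001 -0.    -1.   ] w 25.3 F [ 0.7  0.5 -0.1] ff 0.0
[369.8049264  213.0375947  494.14281836] [0.10245348 0.75740953 0.63910251 0.08591896]
```

View pics/o2.png

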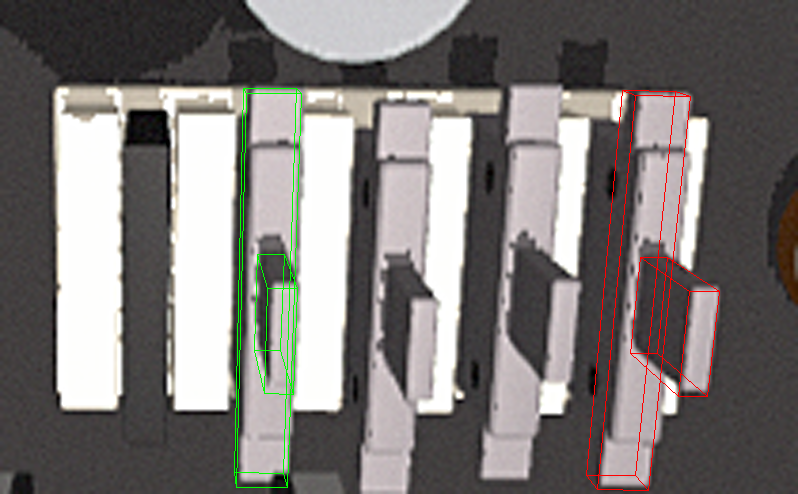

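The overlay fits the real spacers to about 1 mm (green is the spacer next to the flow plate, red is the last one), so the 84–124 mm tab heights hold. Next I look at the press from above.

>>> carry_out:
  steps:
    - [-0.5,-0.09,-0.24,0,0]
    - [-0.5,-0.18,-0.48,0,0]
    - [-0.5,-0.265,-0.724,0,0]

```text
clock: 2.58
position: [458.0, 85.7, 352.4]
tool_rot: [-0.0, 0.084, 0.996, -0.0]
contact_force: [1.2, -0.8, -0.4]
gripper_width: 21.7
finger_force: 0.0
```

>>> carry_out:
  steps:
    - [-0.5,-0.09,-0.24,0,0]
    - [-0.5,-0.18,-0.48,0,0]
    - [-0.5,-0.265,-0.724,0,0]

```text
clock: 2.83
position: [478.8, -28.9, 352.7]
tool_rot: [-0.0, 0.085, 0.996, 0.0]
contact_force: [1.4, 0.9, -0.4]
gripper_width: 21.5
finger_force: 0.0
```

>>> carry_out:
  steps:
    - [-0.5,-0.09,-0.24,0,-0.1]
    - [-0.5,-0.18,-0.48,0,-0.2]
    - [-0.5,-0.265,-0.724,0,-0.33]
    - [-0.5,-0.265,-0.724,0,-0.33]
    - [-0.5,-0.265,-0.724,0,-0.33]

```text
clock: 3.25
position: [499.2, -144.1, 352.4]
tool_rot: [-0.0, -0.042, 0.999, -0.001]
contact_force: [-0.1, 0.2, -1.3]
gripper_width: 21.5
finger_force: 0.0
```

```bash
python3 - <<'E'
from h import *
import time
for i in range(4): bot.snapshot("wrist")
st(); m,im=snap("wrist","w3")
pin("wrist","press","follower_face","head","pack_face","knob_top","follower")
cv2.imwrite("pics/w3c.png",cv2.resize(im[:,:,::-1],None,fx=1.4,fy=1.4,interpolation=cv2.INTER_CUBIC))
np.save("m3.npy",m,allow_pickle=True)
E
```

```text
t 3.45 p [ 499.8 -139.8  352.6] yawY 95.14 tz [-0.     0.001 -1.   ] w 21.1 F [-1.5  0.7  0.1] ff 0.0
wrist press [([567.0, -147.0, -4.0], 0.73)]
wrist follower_face []
wrist head [([560.0, -116.0, -1.0], 0.81)]
wrist pack_face [([561.0, -115.0, 62.0], 0.98)]
wrist knob_top [([576.0, -246.0, 141.0], 0.62)]
wrist follower [([565.0, -153.0, -2.0], 0.57)]
```

View pics/w3c.png

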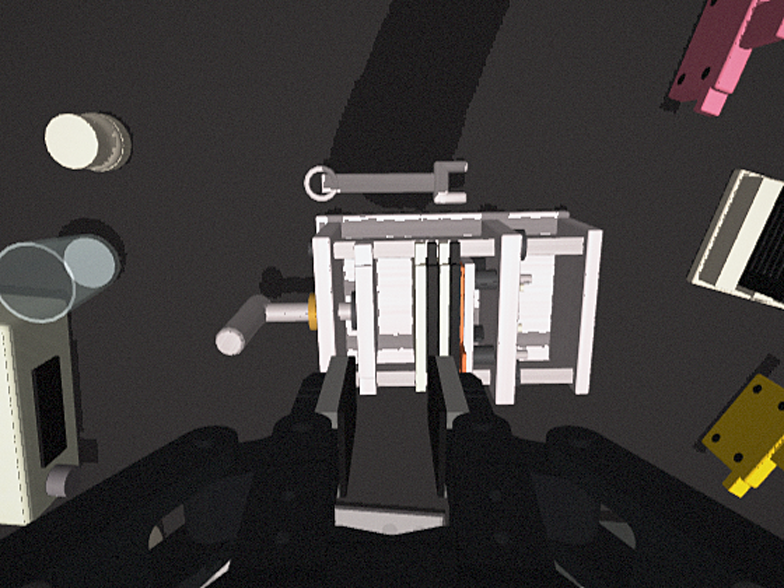

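The wrist view shows the press: knob top at (230,342), follower at (367,318), gap between columns 376 and 415, pack from 415 to 475, and head plate at (508,320). The gap is about 30 mm, so one spacer is enough. Now a precise edge measurement.

```bash
python3 - <<'E'
from h import *
m=np.load("m3.npy",allow_pickle=True).item(); g=cv2.imread("pics/w3.png",0).astype(float)
# vertical-ish edges: for rows average 3
for r in range(172,285,12):
    l=g[r-1:r+2].mean(0); d=np.gradient(l)
    ed=[(c,int(d[c])) for c in range(220,345) if abs(d[c])>22 and abs(d[c])>=abs(d[c-1]) and abs(d[c])>abs(d[c+1])]
    print(r,ed)
for c in (262,265,290,300,310,330,338):
    l=g[:,c-1:c+2].mean(1); d=np.gradient(l)
    print("col",c,[(r,int(d[r])) for r in range(145,295) if abs(d[r])>22 and abs(d[r])>=abs(d[r-1]) and abs(d[r])>abs(d[r+1])])
E
```

```text
172 [(223, 116), (235, -70), (238, 30), (253, -34), (266, 39), (296, -53), (303, 57), (305, -75), (311, 91), (313, -65), (319, 59), (321, -93), (327, 64)]
184 [(224, 104), (236, -87), (238, 55), (245, 31), (265, -67), (269, 29), (293, -55), (296, 70), (304, -105), (311, 31), (314, 92), (320, -120)]
196 [(224, 108), (236, -86), (246, 63), (266, -95), (269, 74), (294, -93), (296, 93), (304, -115), (314, 126), (321, -107), (323, 22), (329, 70), (332, 86), (339, -98)]
208 [(225, 116), (236, -62), (245, 38), (251, -41), (254, 110), (266, -93), (269, 59), (294, -90), (297, 96), (304, -115), (314, 125), (321, -100), (329, 71), (332, 71), (342, -87)]
220 [(226, 68), (237, -85), (241, 63), (250, -63), (254, 95), (267, -86), (269, 69), (294, -90), (297, 96), (304, -121), (314, 124), (320, -109), (328, 66), (332, 55), (338, -44), (342, -50)]
232 [(220, 54), (227, 57), (238, -79), (247, 89), (251, -97), (255, 106), (267, -95), (270, 74), (294, -89), (297, 96), (304, -116), (314, 124), (320, -109), (328, 68), (332, 42), (338, -94)]
244 [(227, 111), (239, -81), (247, 35), (255, 55), (267, -92), (2
[... 469 characters left out ...]
ol 262 [(153, 91), (156, -55), (169, -31), (174, 76), (188, -66), (190, 66), (281, -110)]
col 265 [(153, 98), (169, -38), (174, 33), (188, -33), (190, 33), (281, -114)]
col 290 [(153, 95), (156, -58), (169, -54), (171, 71), (238, -56), (249, 59), (259, -76), (265, 68), (275, -102)]
col 300 [(153, 86), (169, -30), (171, 37), (174, 87), (188, -48), (190, 54), (279, -111)]
col 310 [(153, 79), (156, -60), (168, -30), (172, -48)]
col 330 [(152, 97), (156, -50), (168, -43), (171, 85), (183, -65), (190, 41), (197, 24), (246, -27), (252, 23), (266, -48)]
col 338 [(152, 94), (156, -46), (168, -34), (171, 71), (183, -91), (188, 71), (219, -25), (231, -26), (244, 28), (246, -40), (264, 60), (267, -84)]
```

```bash
python3 - <<'E'
from h import *
m=np.load("m3.npy",allow_pickle=True).item(); im=cv2.imread("pics/w3.png")
ff=plane(m,[(265.3,190),(266.3,220),(267.3,256),(268,278)],102); pf=plane(m,[(295.8,190),(296,220),(296.3,256),(296.6,275)],102)
fe=plane(m,[(262,174),(262,281)],102); pe=plane(m,[(300,174),(300,279)],102)
ow=plane(m,[(290,171),(290,275)],84)
for n,v in (("ff",ff),("pf",pf),("fe",fe),("pe",pe),("barsouter?",ow)): print(n,np.round(v[:,:2],1).tolist())
def lin(v): p=np.polyfit(v[:,0],v[:,1],1); return p,np.degrees(np.arctan(p[0]))
a,b=lin(ff),lin(pf); print(a,b)
x=565; print("at x565: ff y",np.polyval(a[0],x),"pf y",np.polyval(b[0],x))
k=bot.look_for("wrist","knob"); print([(np.round(d["xyz"]),d["conf"]) for d in k[:2]])
yaw=93.5;Y=np.radians(yaw)
E
```

```text
ff [[518.7, -152.5], [552.2, -148.8], [594.4, -144.2], [621.4, -141.2]]
pf [[515.8, -119.9], [549.3, -116.3], [591.5, -111.6], [614.7, -108.9]]
fe [[501.7, -157.4], [625.8, -147.8]]
pe [[498.1, -117.2], [619.4, -104.5]]
barsouter? [[498.7, -127.3], [623.8, -115.1]]
(array([ 1.09732085e-01, -2.09425114e+02]), np.float64(6.26213114425725)) (array([ 1.10745593e-01, -1.77044704e+02]), np.float64(6.319503657141629))
at x565: ff y -147.42648640261868 pf y -114.47344384300149
[(array([ 568., -248.,  122.]), 0.79)]
```

One spacer: the measured gap is about 33 mm, so the follower meets the spacer at about 17 mm ram travel. Fetching the spacer next to the flow plate.

>>> carry_out:
  steps:
    - [-0.5,-0.015,0.27,0.11,0]
    - [-0.5,-0.03,0.54,0.22,0]
    - [-0.5,-0.045,0.82,0.338,0]
    - [-0.5,-0.045,0.82,0.338,0]

```text
clock: 4.18
position: [494.2, -11.3, 299.2]
tool_rot: [-0.002, -0.048, 0.999, 0.001]
contact_force: [0.2, 1.4, -0.9]
gripper_width: 21.3
finger_force: 0.0
```

>>> carry_out:
  steps:
    - [-0.5,-0.015,0.27,0.11,0]
    - [-0.5,-0.03,0.54,0.22,0]
    - [-0.5,-0.045,0.82,0.338,0]
    - [-0.5,-0.045,0.82,0.338,0]

```text
clock: 4.52
position: [489.1, 111.7, 248.4]
tool_rot: [-0.002, -0.048, 0.999, 0.0]
contact_force: [-0.3, 1.4, -0.5]
gripper_width: 21.5
finger_force: 0.0
```

>>> carry_out:
  steps:
    - [-0.5,-0.015,0.27,0.11,0.1]
    - [-0.5,-0.03,0.54,0.22,0.22]
    - [-0.5,-0.045,0.82,0.338,0.34]
    - [-0.5,-0.045,0.82,0.338,0.34]
    - [-0.5,-0.045,0.82,0.338,0.34]

```text
clock: 4.93
position: [485.5, 231.1, 198.6]
tool_rot: [-0.002, 0.086, 0.996, -0.001]
contact_force: [0.4, -0.5, -0.1]
gripper_width: 21.3
finger_force: 0.0
```

```bash
python3 - <<'E'
from h import *
for i in range(3): bot.snapshot("wrist")
m,im=snap("wrist","w4"); go([486.5,228.9,91],79.9)
pin("wrist","spacer1","rack")
im=im[:,:,::-1].copy()
for o in ([486.5,228.9,12],): wire(m,im,box(-15,15,-4,4,72,112),o,79.9); wire(m,im,box(-62,62,-8,8,54,66),o,79.9)
cv2.imwrite("pics/o4.png",im[60:360,100:500])
E
```

```text
t 5.13 p [488.3 225.7 201.3] yawY 79.59 tz [ 0.001 -0.    -1.   ] w 21.7 F [ 1.1  0.5 -0.5] ff 0.0
units [0.016 0.019 0.736] turn -0.007
wrist spacer1 [([498.0, 304.0, 10.0], 0.95), ([486.0, 230.0, 11.0], 0.8), ([323.0, 112.0, -1.0], 0.72), ([664.0, 236.0, 2.0], 0.64), ([506.0, 342.0, 8.0], 0.62), ([498.0, 265.0, 17.0], 0.58)]
wrist rack [([493.0, 264.0, -0.0], 0.93)]
```

View pics/o4.png

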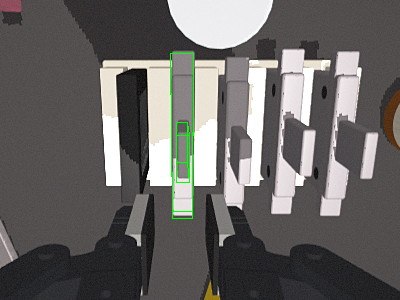

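The overlay sits on the spacer at (182,135) in the crop, within about 1 mm, with a finger either side of its line. Descend and grip.

>>> carry_out:
  steps:
    - [-0.5,0.016,0.02,0.22,0]
    - [-0.5,0.016,0.02,0.45,0]
    - [-0.5,0.016,0.02,0.65,0]
    - [-0.5,0.016,0.02,0.735,0]
    - [-0.5,0.016,0.02,0.735,0]

```text
clock: 5.65
position: [483.9, 228.7, 87.5]
tool_rot: [-0.002, 0.09, 0.996, -0.002]
contact_force: [-0.0, 0.2, -0.5]
gripper_width: 20.9
finger_force: 0.0
```

>>> carry_out:
  steps:
    - [-0.5,0,0,0,0]
    - [-1,0,0,0,0]
    - [-1,0,0,0,0]
    - [-1,0,0,0,0]
    - [-1,0,0,0,0]

```text
clock: 6.07
position: [487.0, 230.7, 92.2]
tool_rot: [0.001, 0.09, 0.996, 0.001]
contact_force: [-0.5, -2.3, 7.1]
gripper_width: 6.9
finger_force: 60.4
```

```bash
python3 - <<'E'
from h import *
bot.snapshot("wrist");st()
E
```

```text
t 6.12 p [487.  230.6  92.2] yawY 79.66 tz [ 0.003  0.001 -1.   ] w 7.2 F [ 0.2 -2.5  6.3] ff 60.4
```

>>> carry_out:
  steps:
    - [-1,0,0,-0.1,0]
    - [-1,0,0,-0.3,0]
    - [-1,0,0,-0.55,0]
    - [-1,0,0,-0.8,0]
    - [-1,0,0,-1,0]

```text
clock: 6.53
position: [486.0, 230.9, 244.0]
tool_rot: [0.001, 0.09, 0.996, 0.001]
contact_force: [1.1, 0.4, -0.7]
gripper_width: 7.3
finger_force: 59.2
```

```bash
python3 - <<'E'
from h import *
bot.snapshot("wrist");bot.snapshot("wrist");go([562.5,-131,245],96)
E
```

```text
t 6.63 p [488.3 231.9 247. ] yawY 79.69 tz [ 0.009  0.006 -1.   ] w 7.0 F [-0.3  0.6 -0.3] ff 59.4
units [-9.200e-01 -2.292e+00  2.000e-03] turn -0.362
```

>>> carry_out:
  steps:
    - [-1,-0.08,-0.19,0,0]
    - [-1,-0.16,-0.38,0,0]
    - [-1,-0.24,-0.58,0,0]
    - [-1,-0.307,-0.764,0,0]
    - [-1,-0.307,-0.764,0,0]

```text
clock: 7.05
position: [511.5, 102.1, 240.8]
tool_rot: [0.001, 0.095, 0.996, -0.001]
contact_force: [0.8, -0.2, -0.5]
gripper_width: 7.0
finger_force: 59.3
```

>>> carry_out:
  steps:
    - [-1,-0.08,-0.19,0,0]
    - [-1,-0.16,-0.38,0,0]
    - [-1,-0.24,-0.58,0,0]
    - [-1,-0.307,-0.764,0,0]
    - [-1,-0.307,-0.764,0,0]

```text
clock: 7.47
position: [535.4, -18.7, 240.8]
tool_rot: [0.001, 0.094, 0.996, -0.001]
contact_force: [-0.3, -1.9, -0.8]
gripper_width: 7.0
finger_force: 59.3
```

>>> carry_out:
  steps:
    - [-1,-0.08,-0.19,0,-0.09]
    - [-1,-0.16,-0.38,0,-0.18]
    - [-1,-0.24,-0.58,0,-0.27]
    - [-1,-0.307,-0.764,0,-0.362]
    - [-1,-0.307,-0.764,0,-0.362]

```text
clock: 7.88
position: [559.2, -139.4, 240.4]
tool_rot: [-0.0, -0.05, 0.999, -0.002]
contact_force: [-1.1, -0.8, -0.8]
gripper_width: 7.0
finger_force: 59.3
```

```bash
python3 - <<'E'
from h import *
for i in range(5): bot.snapshot("wrist")
go([562.5,-131,215],96)
m,im=snap("wrist","w5"); np.save("m5.npy",m,allow_pickle=True)
im=im[:,:,::-1].copy(); s=bot.get_state()["position"]
Y=np.array([-.1045,.9945,0]); X=np.array([.9945,.1045,0])
o=np.array([561.25,-121.2,0]); 
for sg in(-1,1): wire(m,im,box(min(sg*49,sg*63),max(sg*49,sg*63),-70,60,70,84),o,96,(0,0,255))
wire(m,im,box(-47,47,-14,0,60,102),[563.8,-147.5,0],96,(0,255,0))
wire(m,im,box(-46,46,0,14,60,102),[561,-114.9,0],96,(0,255,255))
pin("wrist","spacer1","pack_face","follower_face","head","press","follower")
cv2.imwrite("pics/o5.png",cv2.resize(im[90:390,120:480],None,fx=2,fy=2))
E
```

```text
t 8.13 p [ 560.2 -130.5  240.2] yawY 96.07 tz [-0.     0.001 -1.   ] w 7.2 F [ 0.5  0.9 -1. ] ff 59.3
units [-0.015 -0.005  0.168] turn 0.001
wrist spacer1 [([558.0, -132.0, 160.0], 0.92)]
wrist pack_face [([558.0, -115.0, 62.0], 0.64), ([565.0, -151.0, 2.0], 0.39)]
wrist follower_face [([565.0, -144.0, 65.0], 0.89)]
wrist head []
wrist press [([566.0, -148.0, -4.0], 0.58)]
wrist follower [([561.0, -150.0, 3.0], 0.75)]
```

View pics/o5.png

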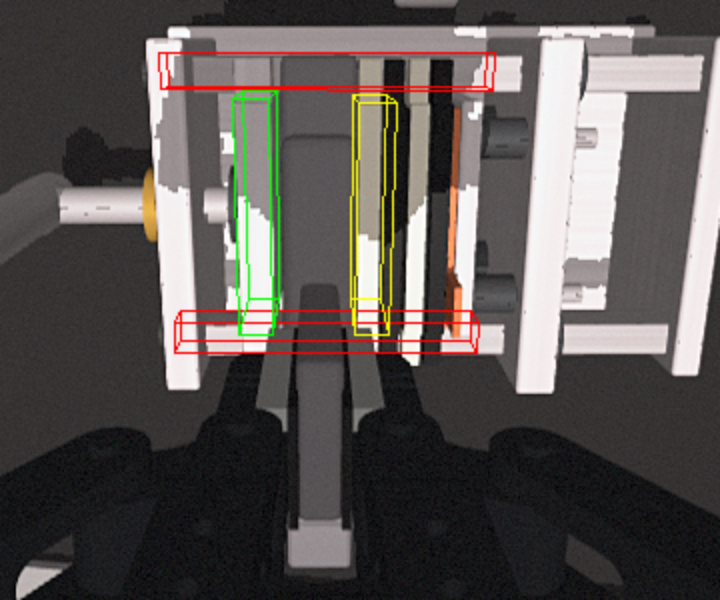

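The overlay matches the bars (rows 55–90 and 322–352), the follower and the pack face to about 1 mm. The held spacer hangs inside the gap lines. A quick check of its in-hand offset:

```bash
python3 - <<'E'
from h import *
m=np.load("m5.npy",allow_pickle=True).item()
X=np.array([.9945,.1045,0]);Y=np.array([-.1045,.9945,0]);o=np.array([560.2,-130.5,160.3])
f=lambda x,y,z:np.round((proj(m,o+x*X+y*Y+[0,0,z])[0]-[120,90])*2,1)
print("body top near corners",f(-46,-8,72),f(-46,8,72),"lug end top",f(-62,-8,66),f(-62,8,66),"tab top near",f(-15,-4,112),f(-15,4,112),"far",f(15,-4,112),f(15,4,112), "1mm x->",f(-45,-8,72))
g=cv2.imread("pics/w5.png",0).astype(float)
for c in (268,276,280,284,288):
    l=g[:,c-1:c+2].mean(1);d=np.gradient(l);print(c,[((r-90)*2,int(d[r])) for r in range(100,390) if abs(d[r])>6 and abs(d[r])>=abs(d[r-1]) and abs(d[r])>abs(d[r+1])])
E
```

```text
body top near corners [275.2 147.8] [354.7 147.9] lug end top [275.7  65. ] [354.4  65.1] tab top near [288.8 376.7] [338.6 376.8] far [290.5 537.1] [337.2 537.1] 1mm x-> [275.2 152.8]
268 [(26, 64), (54, -42), (58, 10), (134, -12), (138, 8), (326, -25), (364, 6), (388, -8), (516, 9), (528, 42), (566, -47), (574, -11), (594, 7)]
276 [(26, 65), (54, -42), (58, 10), (134, -13), (138, 10), (282, -14), (362, 9), (520, 29), (526, 9), (566, -48), (576, -12), (582, -12)]
280 [(26, 63), (54, -41), (58, 11), (134, -15), (138, 12), (282, -15), (362, 8), (520, 28), (526, 11), (566, -48), (576, -13)]
284 [(26, 64), (54, -39), (134, -14), (138, 10), (282, -14), (360, 6), (520, 28), (526, 11), (566, -51), (576, -8), (580, -6)]
288 [(26, 65), (52, -39), (58, 10), (134, -13), (138, 10), (284, -9), (362, 8), (518, 33), (526, 10), (566, -50), (578, -16), (586, -6), (598, -6)]
```

Predicted versus seen edges put the spacer 2.3 mm towards −x in the hand, so I shift to compensate and lower it into the mouth of the gap.

>>> carry_out:
  steps:
    - [-1,-0.031,0,0.1,0]
    - [-1,-0.031,0,0.2,0]
    - [-1,-0.031,0,0.3,0]
    - [-1,-0.031,0,0.4,0]
    - [-1,-0.031,0,0.46,0]

```text
clock: 8.9
position: [564.1, -131.4, 169.8]
tool_rot: [-0.001, -0.052, 0.999, 0.0]
contact_force: [-0.8, 0.3, 0.0]
gripper_width: 7.2
finger_force: 59.3
```

```bash
python3 - <<'E'
from h import *
for i in range(3): bot.snapshot("wrist")
m,im=snap("wrist","w6"); np.save("m6.npy",m,allow_pickle=True)
go([565,-131,111],96)
cv2.imwrite("pics/w6c.png",cv2.resize(im[90:390,120:480,::-1],None,fx=2,fy=2,interpolation=cv2.INTER_CUBIC))
E
```

```text
t 9.1 p [ 564.9 -131.9  172. ] yawY 95.98 tz [ 0. -0. -1.] w 7.3 F [ 0.3 -0.6 -1. ] ff 59.3
units [-0.001  0.006  0.407] turn -0.0
```

View pics/w6c.png

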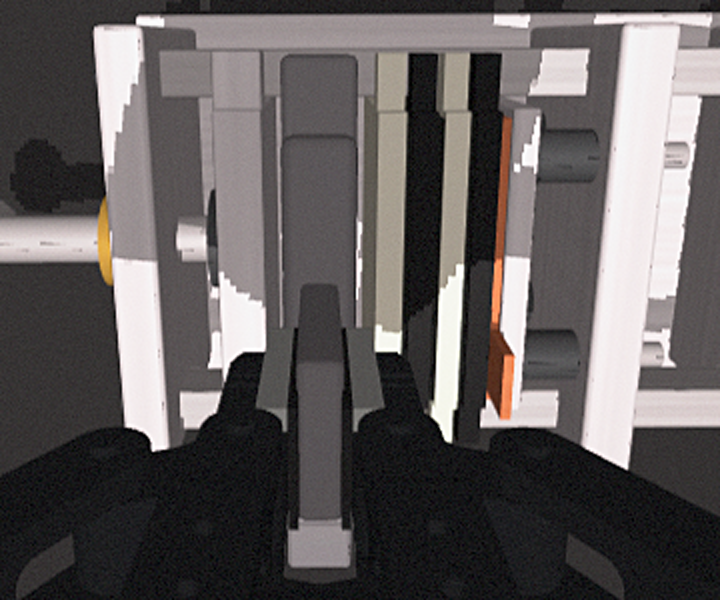

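The spacer (cols 280–357) hangs between follower (edge 264) and pack (edge 378) and squarely over the bars. Lower a bit and check the force.

>>> carry_out:
  steps:
    - [-1,0,0.003,0.05,0]
    - [-1,0,0.003,0.1,0]
    - [-1,0,0.003,0.15,0]
    - [-1,0,0.003,0.15,0]

```text
clock: 9.43
position: [563.7, -131.0, 147.1]
tool_rot: [-0.001, -0.052, 0.999, 0.0]
contact_force: [-0.1, 0.3, -1.3]
gripper_width: 7.1
finger_force: 59.3
```

>>> carry_out:
  steps:
    - [-1,0,0,0.06,0]
    - [-1,0,0,0.12,0]
    - [-1,0,0,0.18,0]
    - [-1,0,0,0.23,0]
    - [-1,0,0,0.23,0]

```text
clock: 9.85
position: [563.4, -131.0, 112.2]
tool_rot: [-0.002, -0.052, 0.999, 0.0]
contact_force: [0.3, 0.6, -0.5]
gripper_width: 7.3
finger_force: 59.3
```

```bash
python3 - <<'E'
from h import *
bot.snapshot("wrist");bot.snapshot("wrist");st()
E
```

```text
t 9.95 p [ 564.4 -131.4  114. ] yawY 95.98 tz [-0.001 -0.    -1.   ] w 7.1 F [-0.6 -0.4 -0.6] ff 59.3
```

Lower by 1.5 mm steps until it seats.

>>> carry_out:
  steps:
    - [-1,0,0,0.01,0]
    - [-1,0,0,0.02,0]
    - [-1,0,0,0.02,0]

```text
clock: 10.2
position: [564.8, -131.4, 111.5]
tool_rot: [0.0, -0.052, 0.999, -0.0]
contact_force: [0.0, 0.5, -1.2]
gripper_width: 7.2
finger_force: 59.3
```

>>> carry_out:
  steps:
    - [-1,0,0,0.005,0]
    - [-1,0,0,0.01,0]
    - [-1,0,0,0.01,0]

```text
clock: 10.45
position: [564.8, -131.5, 110.3]
tool_rot: [0.0, -0.052, 0.999, -0.0]
contact_force: [-1.1, 0.2, 1.3]
gripper_width: 6.9
finger_force: 59.6
```

>>> carry_out:
  steps:
    - [-1,0,0,0.007,0]
    - [-1,0,0,0.01,0]
    - [-1,0,0,0.01,0]

```text
clock: 10.7
position: [564.8, -131.5, 110.2]
tool_rot: [0.001, -0.052, 0.999, 0.0]
contact_force: [-7.3, 1.3, 14.7]
gripper_width: 7.1
finger_force: 61.9
```

Seated (15 N contact at the expected height). Release and lift.

>>> carry_out:
  steps:
    - [-1,0,0,-0.01,0]
    - [-0.5,0,0,-0.01,0]
    - [-0.5,0,0,-0.01,0]
    - [-0.5,0,0,-0.01,0]
    - [-0.5,0,0,-0.01,0]

```text
clock: 11.12
position: [564.6, -131.3, 109.7]
tool_rot: [-0.0, -0.052, 0.999, -0.0]
contact_force: [-1.2, -0.0, 0.2]
gripper_width: 21.4
finger_force: 0.0
```

>>> carry_out:
  steps:
    - [-0.5,0,0,-0.1,0]
    - [-0.5,0,0,-0.25,0]
    - [-0.5,0,0,-0.5,0]
    - [-0.5,0,0,-0.75,0]
    - [-0.5,0,0,-0.9,0]

```text
clock: 11.53
position: [565.4, -131.9, 248.8]
tool_rot: [0.002, -0.052, 0.999, -0.0]
contact_force: [1.1, -0.5, -0.4]
gripper_width: 21.0
finger_force: 0.0
```

```bash
python3 - <<'E'
from h import *
for i in range(4): bot.snapshot("wrist")
m,im=snap("wrist","w7");np.save("m7.npy",m,allow_pickle=True)
go([575,-251,230],96)
pin("wrist","spacer1","knob_top","knob","follower_face","pack_face")
bot.snapshot("scene");pin("scene","spacer1","knob_top","knob")
bot.snapshot("top");pin("top","spacer1","knob_top","knob")
E
```

```text
t 11.78 p [ 564.3 -131.2  244. ] yawY 95.99 tz [-0.001  0.    -1.   ] w 21.5 F [-1.  -0.2 -0.6] ff 0.0
units [ 0.012 -0.802  0.093] turn -0.0
wrist spacer1 [([564.0, -131.0, 29.0], 0.82)]
wrist knob_top [([577.0, -250.0, 142.0], 0.88)]
wrist knob []
wrist follower_face [([564.0, -148.0, 62.0], 0.92), ([577.0, -250.0, 142.0], 0.45)]
wrist pack_face [([561.0, -112.0, 66.0], 0.59)]
scene spacer1 [([500.0, 303.0, 8.0], 0.94), ([504.0, 339.0, 8.0], 0.92), ([224.0, 312.0, -0.0], 0.74), ([497.0, 268.0, 14.0], 0.62), ([564.0, -135.0, 29.0], 0.62), ([661.0, 235.0, 0.0], 0.58)]
scene knob_top [([576.0, -254.0, 139.0], 0.65), ([564.0, -146.0, -6.0], 0.2)]
scene knob []
top spacer1 [([319.0, 111.0, 5.0], 0.96), ([662.0, 241.0, -1.0], 0.74), ([222.0, 307.0, -2.0], 0.61), ([494.0, 265.0, 13.0], 0.57), ([505.0, 338.0, 16.0], 0.56)]
top knob_top [([506.0, 340.0, 14.0], 0.34)]
top knob []
```

The spacer is at z 29 mm, so hung upright. The knob is at (576,−251). Move over it and descend with the fingers 47 mm open.

>>> carry_out:
  steps:
    - [0.1,0,-0.2,0,0]
    - [0.1,0,-0.4,0,0]
    - [0.1,0.005,-0.6,0,0]
    - [0.1,0.005,-0.803,0,0]
    - [0.1,0.005,-0.803,0,0]

```text
clock: 12.85
position: [574.3, -258.7, 244.9]
tool_rot: [-0.001, -0.048, 0.999, -0.002]
contact_force: [-1.8, -0.8, 0.2]
gripper_width: 47.0
finger_force: 0.0
```

```bash
python3 - <<'E'
from h import *
for i in range(4): bot.snapshot("wrist")
m,im=snap("wrist","w8");go([576,-251,101],96)
pin("wrist","knob_top")
im=im[:,:,::-1].copy();h=lambda z:np.array([[576+11*np.cos(t),-251+11*np.sin(t),z] for t in np.linspace(0,6.28,40)])
for z in(140,): cv2.polylines(im,[proj(m,h(z)).astype(np.int32)],True,(0,255,0),1)
cv2.imwrite("pics/o8.png",cv2.resize(im[90:390,120:480],None,fx=2,fy=2))
E
```

```text
t 13.1 p [ 576.9 -249.7  244.8] yawY 96.09 tz [ 0.     0.001 -1.   ] w 46.8 F [-0.1  1.  -0.8] ff 0.0
units [ 0.007 -0.009  0.959] turn 0.002
wrist knob_top [([577.0, -248.0, 142.0], 0.85)]
```

View pics/o8.png

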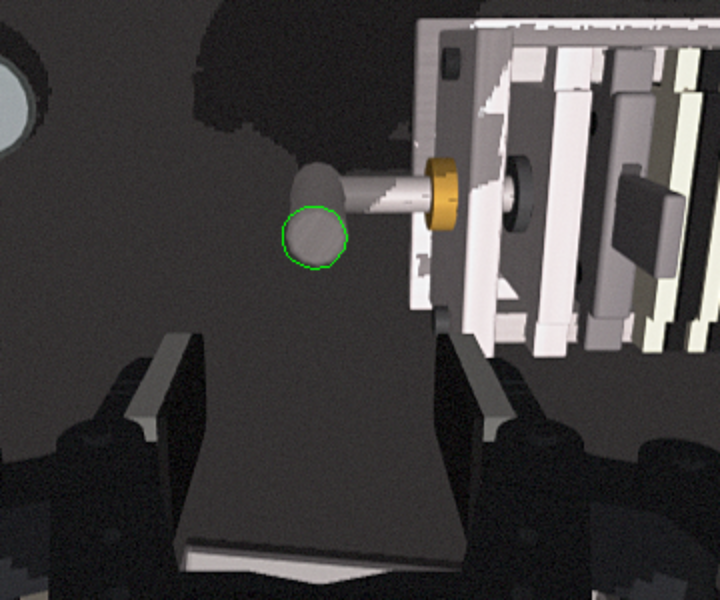

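The overlay ring sits on the knob (315,237), and the spacer hangs in the gap at (640,200). Descend and grip the knob gently.

>>> carry_out:
  steps:
    - [0.1,0.007,-0.009,0.2,0]
    - [0.1,0.007,-0.009,0.45,0]
    - [0.1,0.007,-0.009,0.7,0]
    - [0.1,0.007,-0.009,0.9,0]
    - [0.1,0.007,-0.009,0.94,0]

```text
clock: 13.57
position: [573.1, -249.3, 98.3]
tool_rot: [-0.004, -0.053, 0.999, 0.002]
contact_force: [-0.5, 1.3, -0.5]
gripper_width: 46.9
finger_force: 0.0
```

>>> carry_out:
  steps:
    - [0.1,0,0,0,0]
    - [0.1,0,0,0,0]
    - [-1,0,0,0,0]
    - [-1,0,0,0,0]
    - [-1,0,0,0,0]

```text
clock: 13.98
position: [576.9, -251.8, 106.9]
tool_rot: [0.002, -0.053, 0.999, 0.001]
contact_force: [-4.2, 6.0, 11.7]
gripper_width: 20.2
finger_force: 59.1
```

```bash
python3 - <<'E'
from h import *
for i in range(5): bot.snapshot("wrist")
st()
E
```

```text
t 14.23 p [ 576.9 -251.8  106.8] yawY 96.05 tz [ 0.003  0.001 -1.   ] w 20.1 F [-4.   5.1  9.5] ff 59.1
```

>>> carry_out:
  steps:
    - [-1,0,0.015,-0.007,0]
    - [-1,0,0.03,-0.015,0]
    - [-1,0,0.045,-0.015,0]
    - [-1,0,0.06,-0.015,0]
    - [-1,0,0.06,-0.015,0]

```text
clock: 14.65
position: [575.8, -243.2, 106.9]
tool_rot: [0.001, -0.053, 0.999, -0.0]
contact_force: [5.3, 0.1, -4.6]
gripper_width: 20.1
finger_force: 60.1
```

>>> carry_out:
  steps:
    - [-1,0,0.01,0,0]
    - [-1,0,0.02,0,0]
    - [-1,0,0.02,0,0]

```text
clock: 14.9
position: [575.6, -240.8, 106.9]
tool_rot: [0.001, -0.052, 0.999, -0.001]
contact_force: [6.6, -0.4, -5.2]
gripper_width: 20.6
finger_force: 60.0
```

>>> carry_out:
  steps:
    - [-1,0,0.01,0,0]
    - [-1,0,0.02,0,0]
    - [-1,0,0.02,0,0]

```text
clock: 15.15
position: [575.2, -237.9, 106.9]
tool_rot: [0.001, -0.052, 0.999, -0.001]
contact_force: [6.6, -1.1, -5.5]
gripper_width: 20.2
finger_force: 60.0
```

```bash
cat >>h.py <<'E'
def fy():
    P=[];F=[]
    for i in range(6):
        s=bot.get_state();P.append(s["position"]);F.append(s["contact_force"]);bot.snapshot("wrist")
    Y=np.array([-.1045,.9945,0]); P=np.mean(P,0);F=np.mean(F,0)
    print("s(Y)",round(P@Y,2),"z",round(P[2],1),"FY",round(F@Y,2),"F",np.round(F,1),"t",round(s["clock"],2))
E
python3 -c "
from h import *
fy()"
```

```text
s(Y) -296.67 z 107.0 FY -1.78 F [ 5.8 -1.2 -4.4] t 15.4
```

>>> carry_out:
  steps:
    - [-1,0,0.005,0,0]
    - [-1,0,0.01,0,0]
    - [-1,0,0.01,0,0]

```text
clock: 15.7
position: [575.1, -236.4, 107.0]
tool_rot: [0.001, -0.052, 0.999, -0.001]
contact_force: [6.8, -0.6, -4.7]
gripper_width: 19.7
finger_force: 60.0
```

```bash
python3 -c "
from h import *
fy()"
```

```text
s(Y) -295.28 z 106.9 FY -1.75 F [ 6.  -1.1 -4.7] t 15.95
```

>>> carry_out:
  steps:
    - [-1,0,0.005,0,0]
    - [-1,0,0.01,0,0]
    - [-1,0,0.01,0,0]

```text
clock: 16.25
position: [574.9, -235.0, 106.9]
tool_rot: [0.001, -0.052, 0.999, -0.001]
contact_force: [6.5, -2.3, -4.2]
gripper_width: 20.1
finger_force: 60.0
```

```bash
python3 -c "
from h import *
fy()"
```

```text
s(Y) -293.82 z 107.0 FY -2.11 F [ 6.2 -1.5 -4.9] t 16.5
```

>>> carry_out:
  steps:
    - [-1,0,0.005,0,0]
    - [-1,0,0.01,0,0]
    - [-1,0,0.01,0,0]

```text
clock: 16.8
position: [574.8, -233.7, 107.0]
tool_rot: [0.001, -0.052, 0.999, -0.001]
contact_force: [7.0, -1.5, -6.2]
gripper_width: 20.1
finger_force: 59.9
```

```bash
python3 -c "
from h import *
fy()"
```

```text
s(Y) -292.5 z 107.0 FY -2.67 F [ 6.4 -2.  -5.5] t 17.05
```

>>> carry_out:
  steps:
    - [-1,0,0.005,0,0]
    - [-1,0,0.01,0,0]
    - [-1,0,0.01,0,0]

```text
clock: 17.35
position: [574.7, -232.7, 107.0]
tool_rot: [0.002, -0.052, 0.999, -0.001]
contact_force: [7.1, -3.3, -6.4]
gripper_width: 20.2
finger_force: 59.8
```

```bash
python3 -c "
from h import *
fy()"
```

```text
s(Y) -291.53 z 107.0 FY -4.3 F [ 7.6 -3.5 -6.3] t 17.6
```

>>> carry_out:
  steps:
    - [-1,0,0.005,0,0]
    - [-1,0,0.01,0,0]
    - [-1,0,0.01,0,0]

```text
clock: 17.9
position: [574.6, -231.8, 107.0]
tool_rot: [0.002, -0.052, 0.999, -0.001]
contact_force: [8.0, -5.4, -7.2]
gripper_width: 20.0
finger_force: 59.8
```

```bash
python3 -c "
from h import *
fy()"
```

```text
s(Y) -290.58 z 107.0 FY -6.38 F [ 8.1 -5.6 -7.6] t 18.15
```

The force rises at 2 N/mm from s ≈ −292.8, so the stack is pinched and the springs are working. Push another 2.8 mm.

>>> carry_out:
  steps:
    - [-1,0,0.007,0,0]
    - [-1,0,0.014,0,0]
    - [-1,0,0.021,0,0]
    - [-1,0,0.028,0,0]
    - [-1,0,0.028,0,0]

```text
clock: 18.62
position: [574.3, -229.1, 107.0]
tool_rot: [0.002, -0.051, 0.999, -0.003]
contact_force: [10.8, -9.7, -10.8]
gripper_width: 19.8
finger_force: 59.7
```

```bash
python3 -c "
from h import *
fy()
pin('wrist','spacer1','pack_face','follower_face')"
```

```text
s(Y) -287.84 z 107.0 FY -11.13 F [ 10.9 -10.  -10.5] t 18.87
wrist spacer1 []
wrist pack_face []
wrist follower_face [([563.0, -123.0, 64.0], 0.62)]
```

```bash
python3 -c "
from h import *
bot.snapshot('scene')
pin('scene','spacer1','pack_face','follower_face','head','flow_plate')
fy()
print(bot.finish_job())"
```

```text
scene spacer1 [([225.0, 307.0, 0.0], 0.88), ([500.0, 303.0, 12.0], 0.87), ([324.0, 110.0, -4.0], 0.86), ([564.0, -120.0, 32.0], 0.85), ([497.0, 266.0, 10.0], 0.76), ([664.0, 235.0, -0.0], 0.65)]
scene pack_face [([559.0, -111.0, 66.0], 0.96)]
scene follower_face [([562.0, -126.0, 65.0], 0.68)]
scene head [([561.0, -120.0, -3.0], 0.95), ([559.0, -429.0, -2.0], 0.32)]
scene flow_plate [([478.0, 191.0, 11.0], 0.81), ([558.0, -112.0, 65.0], 0.29)]
s(Y) -287.83 z 107.0 FY -10.74 F [ 11.1  -9.6 -10.5] t 19.62
the job is handed in; nothing more can be done
None
```

I hung one spacer on the side bars and pinched it between the follower and the cell pack. The pack is squeezed back about 5 mm (4.4–5.0 mm by force and position), and the job was handed in at about 20 s with the knob still held.

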